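Load the stippling brush from the sealer case

ROBOT

A 6-joint arm with a two-finger parallel gripper is mounted at the origin on the work surface. World frame = base frame: x ahead of the robot, y to its left, z up, the work surface at z = 0. Lengths are in m, angles in rad, forces in N, time in s.
With the tool pointing down it reaches from about 0.375 to 0.975 m from the base axis. Payload 3.8 kg.
Tool frame: the origin (TCP) lies between the finger pads; the fingertips stand 8 mm ahead of it and the grasp point (between the pads) lies 11 mm behind it (tcp_to_tips is the distance from the TCP to the fingertips, in m); z points along the fingers, y is the line along which they close (so a half turn about z gives the same grasp; the last joint's range is limited). The gripper opens to 85 mm and grips with 20 to 120 N. Pads are 22 mm wide; open, the fingers measure 114 mm over their backs; the gripper's body (76 mm by 85 mm) begins 54 mm behind the grasp point. The pads swing forward as they close: fully open they stand 13 mm farther back than shut.
Start: joints at [1.093, 0.264, 1.604, -0, 1.274, -0.037], TCP at [0.288, 0.61, 0.239] pointing down, gripper open.
Joint ranges: [-2.63, 2.63], [-0.94, 2.18], [0.31, 2.57], [-1.31, 4.45], [0, 2.66], [-2.55, 2.55]. Speed limits (rad/s): [2.57, 2.57, 3.14, 3.14, 3.14, 3.14].

INTERFACE

Orientations are given as a rotation vector (axis times angle).
In Python, from workcell import * gives the robot as it stands.
- The arm moves only by the tool move_arm, never from a script. Its argument "series" is one flat list of numbers, 7 for each row, row after row: the finger opening in cm, from 0 to 8.54, then the shift along the tool's x, y, z in cm, then the turn, a rotation vector about the tool's x, y, z in degrees. A call has 1 to 5 rows; each row shifts and turns the commanded pose from where the row before left it, along the tool's axes as they then stand; what a row does not reach is not made up. A row lasts 1/8 s, in which the tool goes at most 62.5 mm and 10.7 degrees, less where a joint would pass 70% of its speed; a pose out of reach is approached as far as the arm can. A call is refused whole if a number of a shift passes 6.25 or a number of a turn 10.7, either way. A call with a gripper value outside its range is refused whole. The fingers move at their own pace and stop on an object; "grip_force" is the grip in N (left out, the last holds). Time passes only in rows, so rows that do not move let the fingers close. It gives the time, the measured TCP pose, the force, the opening and the grip force at its end, in the units of the state.
- read_state(): the state, without advancing time (a new reading comes with each control period).
- read_camera(name): name is "side" or "top"; returns the picture (400x640x3 uint8, red, green, blue); there is no depth.
- calibration(name): a dict with "camera_matrix" (3x3 intrinsics, pixels), "rvec" (rotation vector, rad) and "tvec" (3), from world to camera coordinates, as OpenCV has them. Camera axes: x right, y down, z forward; pixel columns grow to the right and rows downward; lengths in m; the calibration is good to about 2 mm. A picture is of the moment at which its call begins. calibration takes no time and is no camera call.
- finish_job(): hands the job in; it is judged then, once.
The state is a dict: "time": time; "q": joint angles; "joint_vel": joint speeds; "joint_torque": joint torques, N m; "tool_pos": TCP position; "tcp_rot": TCP orientation; "wrist_force": force on the tool from outside, world axes, zero at the start; "torque": the same for the moment, N m; "width": opening from 0.0 (shut) to 1.0 (fully open); "grip_force": force on a finger pad.
Only numpy, scipy, OpenCV 4.12 (cv2) and the standard library are available. Lean on these libraries where they do the work, as an engineer would, in place of code of your own. Each camera call takes 0.05 s, during which the arm holds its last target. There are 200 camera calls.

TASK

Swing the lid of the wooden case fully open until it rests on its stop and leave it open. Then pick up the round upright brush, dip at least the lower half of its bristles into the open round pot inside the case while keeping hold of it upright, and stand it gently on its bristles, upright and released, on the middle of the flower-shaped concrete slab. Leave everything else, both slabs included, where it is.

Things in the scene. Friction and masses are not known exactly. Their poses are not given: they have to be found in the camera images.
- case: wooden case, outer size 180 (x) x 210 (y) x 85 mm tall without the lid, walls and floor 6 mm thick, fixed to the table. Origin: centre of its underside; z up; its -x side is the front, its lid is hinged on the upper edge of its +x side. Pot and jar stand side by side in it, either way round, about 48 mm to either side (y) of the middle and up to 20 mm fore or aft of it.
- lid (a joint): lid angle in rad: 0 shut, 1.75 fully open on its stop (10 degrees past upright). Starts nearly shut. Plywood, 180 x 210 x 8 mm, 0.25 kg. The hinge is stiff: the lid stays at any angle, takes about 4 N at the knob to lift and must be pushed all the way to the stop. As it opens, its inner face turns to the front of the case and can be pushed there.
- lid_handle (a point): grip point of the dark round knob on the lid, on the knob's axis 35 mm above the lid's outer face, 150 mm from the hinge line and midway along it. The knob head is 28 mm across, from 27 to 43 mm above the face, on a 12 mm stem, and can pivot between two pads that pinch it along the hinge direction. Axes are the lid's: x from front edge to hinge, y along the hinge, z out of the lid's outer face.
- lid_hinge (a point): middle of the hinge line, at the lid's lower (inner) face, 85 mm above the table, 90 mm from the case's centre along the case's +x. The hinge line runs along the case's y. Axes turn with the lid.
- pot: open round plastic pot with straight sides, 90 mm across outside, 82 mm inside, 70 mm tall, floor 5 mm thick, fixed on the floor of the case (its origin is 6 mm above the table, its rim 76 mm above the table). Origin: centre of its underside; z up.
- brush: round stippling brush, 155 mm tall, standing upright on its bristles on the table, about 0.14 kg. Origin: centre of the bristles' lower end; z runs up the handle. Bristles 46 mm across from 0 to 43 mm, steel ferrule 49 mm across up to 65 mm, then a round wooden handle narrowing to 25 mm across between 90 and 135 mm and 30 mm at the knob at 148 mm.
- brush_grip (a point): point on the brush's axis 115 mm above its lower end, where the handle is 25 mm across: a good place to hold it.
- brush_tip (a point): centre of the bristles' lower end (the brush's origin).
- flower_slab: loose flower-shaped concrete slab with six round lobes, 130 mm across, 20 mm thick (lobes 1 mm thinner), 0.6 kg, lying flat on the table. Origin: centre of its underside.
- flower_top (a point): middle of the flower slab's upper face, 20 mm above its origin.
- jar: closed glass jar with a metal cap, 56 mm across, 62 mm tall, standing in the case beside the pot. A bystander. Origin: centre of its underside.
- square_slab: plain square concrete slab, 115 x 115 x 20 mm, lying flat; a bystander, not the one to seal. Origin: centre of its underside.
- mushroom: small concrete mushroom, 84 mm across the cap, 94 mm tall; a bystander. Origin: centre of its underside.
- pumpkin: ribbed pale pumpkin casting, 117 mm across, 76 mm tall; a bystander. Origin: centre of its underside.
- hedgehog: brown hedgehog figure, body 84 mm across, 62 mm tall, nose 71 mm from the centre along its -x; a bystander. Origin: centre of its underside.
- toadstool: larger pale mushroom casting, 100 mm across, 125 mm tall; a bystander. Origin: centre of its underside.
There are look-alikes about, which are no part of the job. Several things look just like the brush: the one meant starts nearest to the robot's base.

How it is judged:
By the outcome, as a careful person would: the job done as asked, in the order asked, and still so for the second after the job is handed in, with the robot touching nothing.
It also fails if it takes over 72 s, if anything falls off the work surface, if the arm or the gripper's body presses on something with over 40 N, if the wrist force passes 120 N, or if a joint passes its speed limit or range.

## Working session

There is one attempt and no reset: what is moved stays moved. The work goes in short steps, Python scripts to look and compute and a tool call to move; the robot and the scene stay as the last step left them, time stands still between calls to the robot, and variables do not carry over. Pictures are saved under pics/ and viewed, at most 10 in all, crops included, and the job is handed in when it is done.

Besides the shell and the picture viewer there is one more tool, called after "Call:" by a JSON object that holds its "fn" and its "kwargs", one argument or row to a line. move_arm: Moves the arm, as the interface text tells. Its arguments: {"type":"object","properties":{"series":{"type":"array"},"grip_force":{"type":"number"}},"required":["series"]}

```bash
mkdir -p pics; ls; python3 - <<'E'
from workcell import *
import cv2
for n in("side","top"):
    im=read_camera(n); cv2.imwrite(f"pics/{n}0.png",im[:,:,::-1]); c=calibration(n)
    R=cv2.Rodrigues(c["rvec"])[0]; print(n,c["camera_matrix"].tolist(),(-R.T@c["tvec"].ravel()).round(3),R.round(3).tolist())
print(read_state())
E
```

```text
pics
side [[481.02095889878285, 0.0, 326.89320589210666], [0.0, 481.02095889878285, 198.6901184857299], [0.0, 0.0, 1.0]] [-0.043 -0.714  0.713] [[0.786, -0.618, 0.013], [-0.309, -0.411, -0.858], [0.536, 0.67, -0.514]]
top [[485.035198945634, 0.0, 321.28890544231035], [0.0, 485.035198945634, 196.29855536008395], [0.0, 0.0, 1.0]] [0.495 0.098 1.194] [[0.005, -1.0, 0.013], [-0.998, -0.006, -0.057], [0.057, -0.012, -0.998]]
{'time': 0.1, 'q': array([ 1.09307604e+00,  2.64690202e-01,  1.60525239e+00,  4.56883048e-06,
        1.27370673e+00, -3.69054104e-02]), 'joint_vel': array([-0.00043327, -0.00026763, -0.00238067, -0.00072373,  0.00182918,
       -0.00014741]), 'joint_torque': array([-4.92832169e-04, -5.16711795e+01, -3.68584514e+01, -1.41381233e-04,
        6.21219995e-03, -3.51722235e-05]), 'tool_pos': array([0.28771005, 0.60989117, 0.23807009]), 'tcp_rot': array([-0.68672405, -3.06507585,  0.00312198]), 'wrist_force': array([-0.11010171, -0.14353377,  0.25633208]), 'torque': array([-0.01131169, -0.00360166,  0.0076481 ]), 'grip_force': 0.0, 'width': 0.9984312479687731}
```

View pics/side0.png

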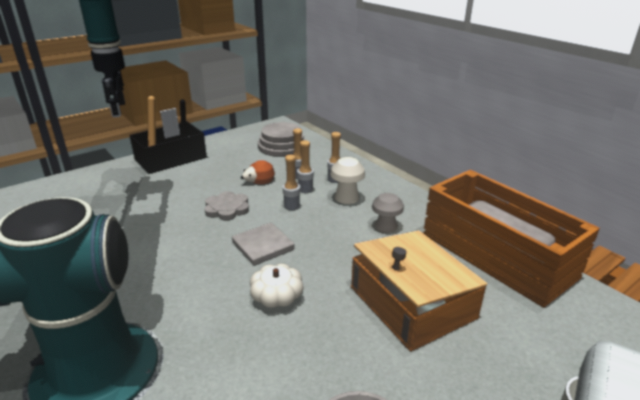

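View pics/top0.png

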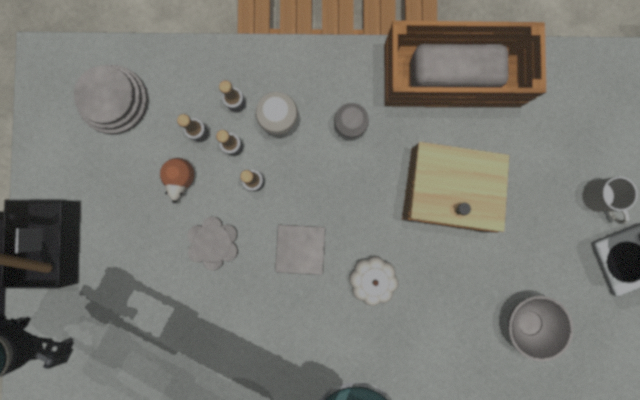

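The side view shows the case around (418,290) with its knob at (399,256). The top view shows the lid at about (405-509,145-230), its knob at (463,209), the flower slab at (214,242) and the square slab at (300,249).

Brush candidates in the top view are (252,180), (229,142), (194,128) and (232,97). The base is near (360,410), so (252,180) is the nearest to it. I'll confirm in a crop.

```bash
python3 - <<'E'
import cv2,numpy as np
a=cv2.imread("pics/top0.png"); b=cv2.imread("pics/side0.png")
def crop(im,x,y,w,h,s):
    c=cv2.resize(im[y:y+h,x:x+w],None,fx=s,fy=s,interpolation=cv2.INTER_CUBIC)
    for k in range(-(-x//10)*10,x+w,10): cv2.line(c,(int((k-x+.5)*s),0),(int((k-x+.5)*s),4 if k%50 else 14),(0,0,255),1)
    for k in range(-(-y//10)*10,y+h,10): cv2.line(c,(0,int((k-y+.5)*s)),(4 if k%50 else 14,int((k-y+.5)*s)),(0,0,255),1)
    return c
cv2.imwrite("pics/c1.png",np.hstack([crop(a,180,120,100,150,4),crop(b,200,120,100,150,4)]))
cv2.imwrite("pics/c2.png",np.hstack([crop(a,400,130,115,110,3.4),crop(b,345,225,145,110,2.8)[:374] if 0 else cv2.resize(crop(b,345,225,145,125,2.8),(406,350))[:374].copy() if 0 else cv2.copyMakeBorder(crop(b,345,225,145,125,2.8),0,24,0,0,cv2.BORDER_CONSTANT)]))
E
```

```text
(no output)
```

View pics/c1.png

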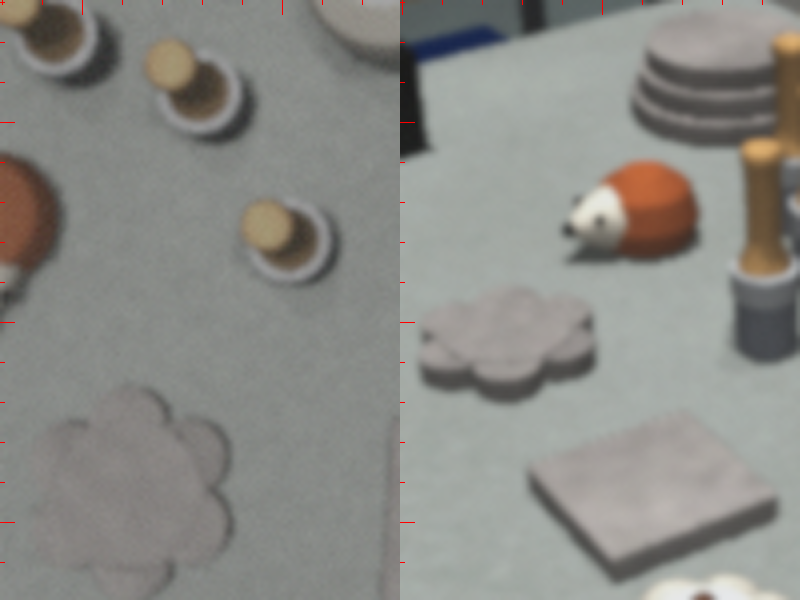

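View pics/c2.png

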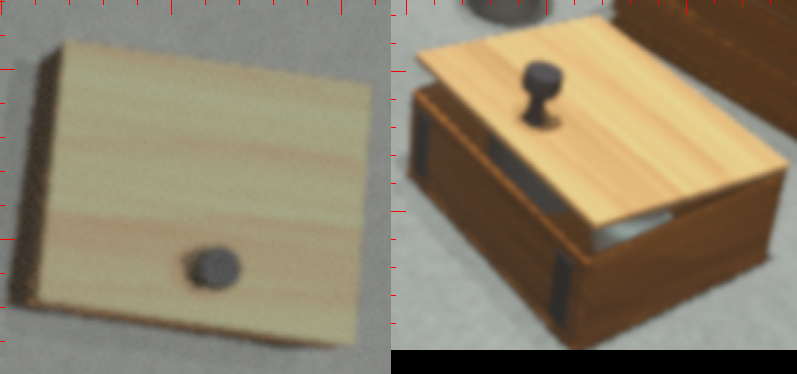

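Crops: the brush's knob top is at (246.5,176) in top and (290.5,156.5) in side, with its bristle foot at (291.5,209). It is the right-hand, nearest brush, so it is the one meant. The flower centre is at (213,242) in top. The lid is ajar with clear corners; next I'll fit the case pose and lid angle.

```bash
cat > h.py <<'E'
from workcell import *
import cv2,numpy as np
from scipy.optimize import least_squares
from scipy.spatial.transform import Rotation as Rot
C={n:calibration(n) for n in("side","top")}
def proj(n,P): c=C[n]; return cv2.projectPoints(np.atleast_2d(P).astype(float),np.array(c["rvec"]),np.array(c["tvec"]),np.array(c["camera_matrix"]),None)[0][:,0]
def back(n,uv,z):
    c=C[n]; R=cv2.Rodrigues(c["rvec"])[0]; o=-R.T@np.ravel(c["tvec"]); d=R.T@np.linalg.inv(c["camera_matrix"])@np.array([*uv,1]); return o+d*(z-o[2])/d[2]
def tri(uvs): # dict name->uv
    return least_squares(lambda p:np.concatenate([proj(n,p)[0]-u for n,u in uvs.items()]),[.5,.1,.1])
def lid(p,P): # lid coords: u from hinge to front (>0), y, z above inner face
    x,y,w,a=p; P=np.atleast_2d(P); u,v,z=P.T
    L=np.c_[90-u*np.cos(a)+z*np.sin(a),v,85+u*np.sin(a)+z*np.cos(a)]/1000
    return case(p,L*1000)
def case(p,P):
    x,y,w=p[:3]; P=np.atleast_2d(P)/1000; c,s=np.cos(w),np.sin(w)
    return np.c_[x+c*P[:,0]-s*P[:,1],y+s*P[:,0]+c*P[:,1],P[:,2]]
E
python3 - <<'E'
from h import *
t=np.array([(65,40),(371,85),(355,345),(32,302),(219,267)])/3.4+[399.5,129.5]
s=(np.array([(600,15),(788,163),(597,225),(416,58),(543,80)])-[391,0])/2.8+[344.5,224.5]
sc=(np.array([(582,348),(411,180),(768,258)])-[391,0])/2.8+[344.5,224.5]
LP=[(0,105,8),(0,-105,8),(180,-105,8),(180,105,8)]
f=lambda p:np.concatenate([(proj("top",lid(p,LP+[(150,0,43)]))-t).ravel(),(proj("side",lid(p,LP+[(150,0,35)]))-s).ravel(),(proj("side",case(p,[(-90,-105,0),(-90,105,0),(90,-105,0)]))-sc).ravel()])
r=least_squares(f,[.5,-.2,-.14,.1],loss='soft_l1');print("case",r.x.round(4));print(f(r.x).reshape(-1,2).round(1).tolist())
print("knob",lid(r.x,[(150,0,43),(150,0,0),(0,0,0)]).round(4))
print("brush top",tri({"top":np.array([246.5,176]),"side":np.array([290.5,156.])}).x.round(4),back("top",(246.5,176),.153),back("top",(252,179.5),.065),back("side",(291.5,202),0))
print("flower",back("top",(212.8,242),.02),back("side",(226.6,203.5),.02))
print(back("top",(300,249),.02))
E
```

```text
case [ 0.5823 -0.2295 -0.1333  0.1373]
[[-0.4, -0.2], [0.0, -0.7], [-0.1, 0.0], [1.5, -0.4], [-0.7, 0.7], [-0.5, -0.6], [2.0, -0.4], [0.9, -0.0], [0.2, -1.8], [-0.4, 3.8], [-1.8, 2.9], [-1.3, -1.9], [0.4, 0.6]]
knob [[ 0.53   -0.2225  0.1481]
 [ 0.5242 -0.2217  0.1055]
 [ 0.6715 -0.2415  0.085 ]]
brush top [0.5978 0.2456 0.1544] [0.59754054 0.24601904 0.153     ] [0.59807054 0.24563076 0.065     ] [0.60844915 0.26202849 0.        ]
flower [0.45072396 0.343604   0.02      ] [0.4436884 0.3350787 0.02     ]
[0.43493914 0.1338734  0.02      ]
```

```bash
cat >> h.py <<'E'
def delta(target,yawdeg=None,s=None):
    """print tool-frame shift (cm) to a world TCP target, and turn (deg) to tool pointing down with y at yawdeg"""
    s=s or read_state(); R=Rot.from_rotvec(s["tcp_rot"])
    print("t",s["time"],"pos",s["tool_pos"].round(4),"shift cm",(R.inv().apply(np.array(target)-s["tool_pos"])*100).round(2),"F",s["wrist_force"].round(1),"w",round(s["width"],3),"g",round(s["grip_force"],1))
    if yawdeg is not None:
        y=np.radians(yawdeg); Y=[np.cos(y),np.sin(y),0]; Z=[0,0,-1]; T=Rot.from_matrix(np.c_[np.cross(Y,Z),Y,Z])
        print("turn",np.degrees((R.inv()*T).as_rotvec()).round(2))
E
python3 - <<'E'
from h import *
t=np.array([(65,40),(371,85),(355,345),(32,302),(219,267)])/3.4+[399.5,129.5]
s=(np.array([(600,15),(788,163),(597,225),(416,58),(543,80)])-[391,0])/2.8+[344.5,224.5]
LP=[(0,105,8),(0,-105,8),(180,-105,8),(180,105,8)]
f=lambda p:np.concatenate([(proj("top",lid(p,LP+[(150,0,51)]))-t).ravel(),(proj("side",lid(p,LP+[(150,0,43)]))-s).ravel()])
r=least_squares(f,[.5,-.2,-.14,.1],loss='soft_l1');p=r.x;print("case",p.round(4),np.degrees(p[2]));print(f(p).reshape(-1,2).round(1).tolist())
np.save("case.npy",p)
k=lid(p,[(150,0,43)])[0];print("knob",k.round(4),"hinge",lid(p,[(0,0,0)]).round(4))
delta([k[0],k[1],.24],90+np.degrees(p[2]))
# flower outline check
for c in [(213,242)]: print(back("top",(213.1,243),.02))
E
```

```text
case [ 0.5816 -0.2291 -0.1385  0.1349] -7.932673412277018
[[-0.4, -0.1], [0.1, -0.2], [-0.6, 0.6], [1.1, -0.3], [0.1, 0.4], [-0.5, -0.5], [1.6, -0.1], [-0.0, 0.1], [-0.1, -1.8], [-0.1, 0.5]]
knob [ 0.5293 -0.2218  0.1478] hinge [[ 0.6708 -0.2415  0.085 ]]
t 0.1 pos [0.2877 0.6099 0.2381] shift cm [-5.733e+01 -6.491e+01 -6.000e-02] F [-0.1 -0.1  0.3] w 0.998 g 0.0
turn [ -0.12  -0.02 -17.32]
[0.448332   0.34284151 0.02      ]
```

Call:
{"fn": "move_arm", "kwargs": {
  "series": [6, 0, 0, 0, 0, 0, -8.6, 6, 0, 0, 0, 0, 0, -8.7, 6, -2.2, -4.9, 0, 0, 0, 0, 6, -2.2, -4.9, 0, 0, 0, 0, 6, -2.2, -4.9, 0, 0, 0, 0]
}}

```text
time: 0.72
tool_pos: [0.333, 0.454, 0.2386]
tcp_rot: [-0.217, -3.134, 0.002]
wrist_force: [0.7, 0.2, 0.3]
width: 0.702
grip_force: 0.0
```

Call:
{"fn": "move_arm", "kwargs": {
  "series": [6, -2.2, -4.9, 0, 0, 0, 0, 6, -2.2, -4.9, 0, 0, 0, 0, 6, -2.2, -4.9, 0, 0, 0, 0, 6, -2.2, -4.9, 0, 0, 0, 0, 6, -2.2, -4.9, 0, 0, 0, 0]
}}

```text
time: 1.35
tool_pos: [0.4079, 0.1961, 0.239]
tcp_rot: [-0.217, -3.134, 0.0]
wrist_force: [0.4, 0.4, 0.4]
width: 0.706
grip_force: 0.0
```

Call:
{"fn": "move_arm", "kwargs": {
  "series": [6, -2.2, -4.9, 0, 0, 0, 0, 6, -2.2, -4.9, 0, 0, 0, 0, 6, -2.2, -4.9, 0, 0, 0, 0, 6, -2.2, -4.9, 0, 0, 0, 0, 6, -2.2, -4.9, 0, 0, 0, 0]
}}

```text
time: 1.98
tool_pos: [0.483, -0.0617, 0.239]
tcp_rot: [-0.218, -3.134, -0.0]
wrist_force: [0.6, -0.1, 0.1]
width: 0.706
grip_force: 0.0
```

Call:
{"fn": "move_arm", "kwargs": {
  "series": [6, -2.2, -4.9, 0, 0, 0, 0, 6, -2.2, -4.9, 0, 0, 0, 0, 6, -1, -2, 0, 0, 0, 0, 6, 0, 0, 0, 0, 0, 0]
}}

```text
time: 2.48
tool_pos: [0.5201, -0.1851, 0.2386]
tcp_rot: [-0.221, -3.133, -0.001]
wrist_force: [1.0, 0.7, 0.6]
width: 0.705
grip_force: 0.0
```

```bash
python3 - <<'E'
from h import *
p=np.load("case.npy");k=lid(p,[(150,0,43)])[0]
delta([k[0],k[1],k[2]-.011],90+np.degrees(p[2])); print(read_state()["q"])
E
```

```text
t 2.475 pos [ 0.5201 -0.1851  0.2386] shift cm [-1.44 -3.51 10.18] F [1.  0.7 0.6] w 0.705 g 0.0
turn [ 0.04 -0.08 -0.15]
[-3.87289566e-01  3.30541306e-02  1.86845541e+00  3.84894501e-04
  1.24152787e+00 -1.81711918e+00]
```

Call:
{"fn": "move_arm", "kwargs": {
  "series": [6, -1.4, -3.5, 0, 0, 0, 0, 6, 0, 0, 4, 0, 0, 0, 6, 0, 0, 4, 0, 0, 0, 6, 0, 0, 2.2, 0, 0, 0, 6, 0, 0, 0, 0, 0, 0]
}}

```text
time: 3.1
tool_pos: [0.5271, -0.2182, 0.1348]
tcp_rot: [-0.215, -3.129, -0.004]
wrist_force: [-0.1, 0.7, -0.2]
width: 0.703
grip_force: 0.0
```

Call:
{"fn": "move_arm", "kwargs": {
  "series": [1, 0, 0, 0, 0, 0, 0, 1, 0, 0, 0, 0, 0, 0, 1, 0, 0, 0, 0, 0, 0, 1, 0, 0, 0, 0, 0, 0, 1, 0, 0, 0, 0, 0, 0],
  "grip_force": 50
}}

```text
time: 3.72
tool_pos: [0.5296, -0.2206, 0.1376]
tcp_rot: [0.218, 3.133, 0.001]
wrist_force: [0.9, 4.8, 1.0]
width: 0.306
grip_force: 49.0
```

```bash
python3 - <<'E'
from h import *
p=np.load("case.npy");k=lid(p,[(150,0,43)])[0]
delta([k[0],k[1],k[2]-.011])
A=np.linspace(p[3],1.79,18)
P=lid(np.array(p),[(150,0,43)])
K=np.array([lid([*p[:3],a],[(150,0,43)])[0] for a in A])
R=Rot.from_rotvec(read_state()["tcp_rot"])
print(np.c_[A[1:],R.inv().apply(np.diff(K,axis=0))*100].round(2)); print(K[-1])
im=read_camera("side"); u=proj("side",K[0])[0].astype(int)
cv2.imwrite("pics/g1.png",cv2.resize(im[150:350,330:530,::-1],None,fx=2.5,fy=2.5))
E
```

```text
t 3.725 pos [ 0.5296 -0.2206  0.1376] shift cm [ 0.02 -0.13  0.08] F [0.9 4.8 1. ] w 0.306 g 49.0
[[ 0.23 -0.68  0.   -1.36]
 [ 0.33 -0.81  0.   -1.29]
 [ 0.43 -0.93  0.   -1.2 ]
 [ 0.52 -1.04  0.   -1.11]
 [ 0.62 -1.14  0.   -1.  ]
 [ 0.72 -1.24  0.   -0.88]
 [ 0.82 -1.32  0.   -0.76]
 [ 0.91 -1.38  0.   -0.63]
 [ 1.01 -1.44  0.   -0.49]
 [ 1.11 -1.48  0.   -0.35]
 [ 1.21 -1.51  0.   -0.2 ]
 [ 1.3  -1.52  0.   -0.06]
 [ 1.4  -1.52  0.    0.09]
 [ 1.5  -1.5   0.    0.24]
 [ 1.6  -1.47  0.    0.38]
 [ 1.69 -1.42  0.    0.53]
 [ 1.79 -1.37  0.    0.66]]
[ 0.74463424 -0.25183658  0.22206018]
```

View pics/g1.png

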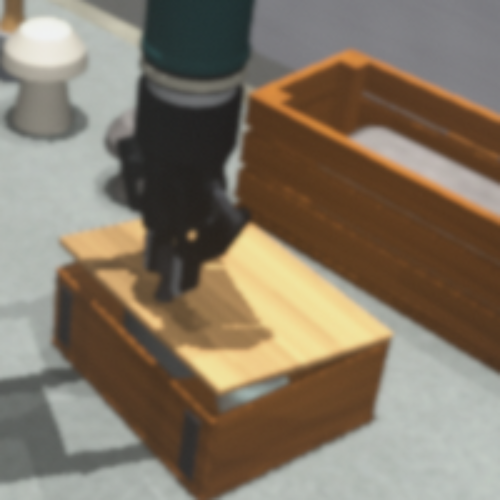

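The picture shows the pads on the knob (about (170,290) in the crop), holding it at 26 mm. Next I follow the arc.

Call:
{"fn": "move_arm", "kwargs": {
  "series": [1, -0.68, -0.1, -1.36, 0, 0, 0, 1, -0.81, 0, -1.29, 0, 0, 0, 1, -0.93, 0, -1.2, 0, 0, 0, 1, -1.04, 0, -1.11, 0, 0, 0, 1, -1.14, 0, -1.0, 0, 0, 0]
}}

```text
time: 4.4
tool_pos: [0.5718, -0.2265, 0.1948]
tcp_rot: [-0.217, -3.125, -0.006]
wrist_force: [-2.9, 5.7, -2.6]
width: 0.305
grip_force: 49.9
```

```bash
python3 - <<'E'
from h import *
p=np.load("case.npy");k=lid([*p[:3],.62],[(150,0,43)])[0]
delta([k[0],k[1],k[2]-.011],90+np.degrees(p[2]))
E
```

```text
t 4.4 pos [ 0.5718 -0.2265  0.1948] shift cm [-0.3  -0.12 -0.14] F [-2.9  5.7 -2.6] w 0.305 g 49.9
turn [ 0.18 -0.52 -0.03]
```

Call:
{"fn": "move_arm", "kwargs": {
  "series": [1, -1.24, -0.1, -0.88, 0, 0, 0, 1, -1.32, 0, -0.76, 0, 0, 0, 1, -1.38, 0, -0.63, 0, 0, 0, 1, -1.44, 0, -0.49, 0, 0, 0, 1, -1.48, 0, -0.35, 0, 0, 0]
}}

```text
time: 5.03
tool_pos: [0.641, -0.2364, 0.2281]
tcp_rot: [-0.217, -3.129, -0.007]
wrist_force: [-3.9, 9.2, 3.8]
width: 0.305
grip_force: 50.7
```

Call:
{"fn": "move_arm", "kwargs": {
  "series": [1, -1.51, 0, -0.2, 0, 0, 0, 1, -1.52, 0, -0.06, 0, 0, 0, 1, -1.52, 0, 0.09, 0, 0, 0, 1, -1.5, 0, 0.24, 0, 0, 0, 1, 0, 0, 0, 0, 0, 0]
}}

```text
time: 5.65
tool_pos: [0.704, -0.2453, 0.2281]
tcp_rot: [0.217, 3.133, 0.004]
wrist_force: [1.8, 7.2, 3.7]
width: 0.301
grip_force: 51.3
```

```bash
python3 - <<'E'
from h import *
p=np.load("case.npy");k=lid([*p[:3],1.5],[(150,0,43)])[0]
delta([k[0],k[1],k[2]-.011],90+np.degrees(p[2]))
E
```

```text
t 5.65 pos [ 0.704  -0.2453  0.2281] shift cm [ 0.12 -0.09  0.15] F [1.8 7.2 3.7] w 0.301 g 51.3
turn [0.16 0.06 0.01]
```

Call:
{"fn": "move_arm", "kwargs": {
  "series": [1, -1.47, 0, 0.38, 0, 0, 0, 1, -1.1, 0, 0.41, 0, 0, 0, 1, -0.6, 0, 0.25, 0, 0, 0, 1, -0.4, 0, 0.15, 0, 0, 0, 1, 0, 0, 0, 0, 0, 0]
}}

```text
time: 6.28
tool_pos: [0.7388, -0.2502, 0.2165]
tcp_rot: [0.217, 3.133, 0.004]
wrist_force: [3.1, 6.7, 4.1]
width: 0.301
grip_force: 51.6
```

```bash
python3 - <<'E'
from h import *
p=np.load("case.npy");k=lid([*p[:3],1.75],[(150,0,43)])[0]
delta([k[0],k[1],k[2]-.011],90+np.degrees(p[2]))
E
```

```text
t 6.275 pos [ 0.7388 -0.2502  0.2165] shift cm [-0.04 -0.08  0.26] F [3.1 6.7 4.1] w 0.301 g 51.6
turn [0.15 0.06 0.01]
```

Not clearly on the stop yet. I'll push on gently.

Call:
{"fn": "move_arm", "kwargs": {
  "series": [1, -0.5, 0, 0.25, 0, 0, 0, 1, -0.4, 0, 0.15, 0, 0, 0, 1, 0, 0, 0, 0, 0, 0]
}}

```text
time: 6.65
tool_pos: [0.7427, -0.2508, 0.2146]
tcp_rot: [-0.216, -3.124, -0.006]
wrist_force: [-15.9, 10.3, 16.4]
width: 0.305
grip_force: 52.8
```

The force has risen to 16 N, so the lid is on its stop. Release, retreat and look.

Call:
{"fn": "move_arm", "kwargs": {
  "series": [6, 0, 0, 0, 0, 0, 0, 6, 0, 0, 0, 0, 0, 0, 6, 0, 0, 0, 0, 0, 0, 6, 0, 0, 0, 0, 0, 0, 6, 0, 0, -2, 0, 0, 0]
}}

```text
time: 7.28
tool_pos: [0.7453, -0.253, 0.2289]
tcp_rot: [-0.218, -3.129, -0.002]
wrist_force: [-0.4, -0.6, 1.2]
width: 0.7
grip_force: 0.0
```

Call:
{"fn": "move_arm", "kwargs": {
  "series": [6, 0, 0, -4, 0, 0, 0, 6, 0, 0, -4, 0, 0, 0, 6, 4, 4, 0, 0, 0, 0, 6, 4, 4, 0, 0, 0, 0, 6, 4, 5, 0, 0, 0, 0]
}}

```text
time: 7.9
tool_pos: [0.646, -0.1087, 0.3135]
tcp_rot: [0.22, 3.131, -0.001]
wrist_force: [0.8, 1.5, 0.1]
width: 0.699
grip_force: 0.0
```

Call:
{"fn": "move_arm", "kwargs": {
  "series": [6, 0, 5, 0, 0, 0, 0, 6, 0, 5, 0, 0, 0, 0, 6, 0, 5, 0, 0, 0, 0, 6, 0, 5, 0, 0, 0, 0, 6, 0, 5, 0, 0, 0, 0]
}}

```text
time: 8.52
tool_pos: [0.6817, 0.14, 0.3137]
tcp_rot: [0.218, 3.131, 0.001]
wrist_force: [1.2, -0.1, 0.1]
width: 0.703
grip_force: 0.0
```

```bash
python3 - <<'E'
from h import *
a=read_camera("top"); b=read_camera("side")
cv2.imwrite("pics/top1.png",a[:,:,::-1]);cv2.imwrite("pics/side1.png",b[:,:,::-1])
s=3
A=cv2.resize(a[100:245,395:525,::-1],None,fx=s,fy=s,interpolation=cv2.INTER_CUBIC);B=cv2.resize(b[180:360,345:495,::-1],None,fx=2.6,fy=2.6,interpolation=cv2.INTER_CUBIC)
p=np.load("case.npy"); q=[*p[:3],1.75]
L=lid(q,[(0,105,0),(0,-105,0),(180,-105,0),(180,105,0)])
for n,I,o,k in(("top",A,(395,100),3),("side",B,(345,180),2.6)):
    for u in proj(n,L): cv2.circle(I,tuple(((u-o+.5)*k).astype(int)),3,(0,0,255),-1)
h=max(len(A),len(B));A,B=[cv2.copyMakeBorder(x,0,h-len(x),0,0,cv2.BORDER_CONSTANT) for x in(A,B)]
cv2.imwrite("pics/c3.png",np.hstack([A,B]));print(A.shape)
delta([.598,.2456,.24],82.07)
E
```

```text
(468, 390, 3)
t 8.625 pos [0.6816 0.1436 0.3131] shift cm [9.66 8.97 7.32] F [-0.1 -0.9 -0. ] w 0.702 g 0.0
turn [0.17 0.1  0.26]
```

View pics/c3.png

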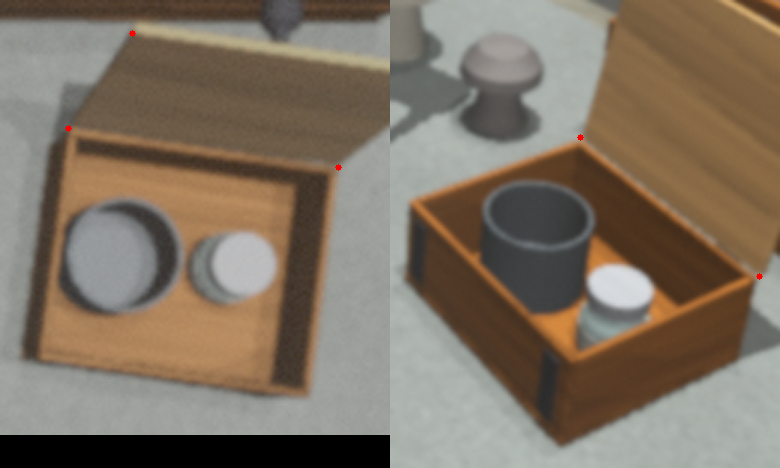

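The crop shows the lid's inner edge at the corner predicted for 1.75 rad, about (132,33), so the lid is fully open. The pot rim centre is at (124,256) in the top crop, which is (435.8,184.8) full, and (401.4,262.2) in side. Next is the brush.

Call:
{"fn": "move_arm", "kwargs": {
  "series": [6, 5, 4.5, 0, 0, 0, 0, 6, 4.65, 4.45, 0, 0, 0, 0, 6, 0, 0, 3, 0, 0, 0, 6, 0, 0, 0, 0, 0, 0]
}}

```text
time: 9.12
tool_pos: [0.6007, 0.2349, 0.2802]
tcp_rot: [-0.216, -3.131, 0.003]
wrist_force: [0.7, -0.3, 0.1]
width: 0.703
grip_force: 0.0
```

```bash
python3 - <<'E'
from h import *
delta([.598,.2456,.104],82.07)
p=np.load("case.npy")
a=back("top",(435.8,184.8),.076);b=back("side",(401.4,262.2),.076)
R=np.array([[np.cos(p[2]),np.sin(p[2])],[-np.sin(p[2]),np.cos(p[2])]])
for v in(a,b):print("pot",v.round(4),"case frame",(R@(v[:2]-p[:2])).round(4))
E
```

```text
t 9.125 pos [0.6007 0.2349 0.2802] shift cm [ 0.37  1.06 17.62] F [ 0.7 -0.3  0.1] w 0.703 g 0.0
turn [-0.12 -0.16  0.03]
pot [ 0.5875 -0.1815  0.076 ] case frame [-0.0008  0.048 ]
pot [ 0.5852 -0.184   0.076 ] case frame [-0.0027  0.0452]
```

Call:
{"fn": "move_arm", "kwargs": {
  "series": [6, 0.37, 1.06, 0, 0, 0, 0, 6, 0, 0, 4, 0, 0, 0, 6, 0, 0, 3, 0, 0, 0, 6, 0, 0, 1, 0, 0, 0, 6, 0, 0, 0, 0, 0, 0]
}}

```text
time: 9.75
tool_pos: [0.6006, 0.246, 0.2019]
tcp_rot: [0.219, 3.134, 0.0]
wrist_force: [-0.6, -0.0, 0.9]
width: 0.704
grip_force: 0.0
```

```bash
python3 - <<'E'
from h import *
delta([.598,.2456,.104],82.07)
a=read_camera("top"); b=read_camera("side")
A=cv2.resize(a[100:250,180:280,::-1],None,fx=3.5,fy=3.5);B=cv2.resize(b[80:230,230:350,::-1],None,fx=3.5,fy=3.5)
cv2.imwrite("pics/c4.png",np.hstack([A,B]))
E
```

```text
t 9.75 pos [0.6006 0.246  0.2019] shift cm [ 0.25 -0.08  9.79] F [-0.6 -0.   0.9] w 0.704 g 0.0
turn [ 0.01  0.   -0.07]
```

View pics/c4.png

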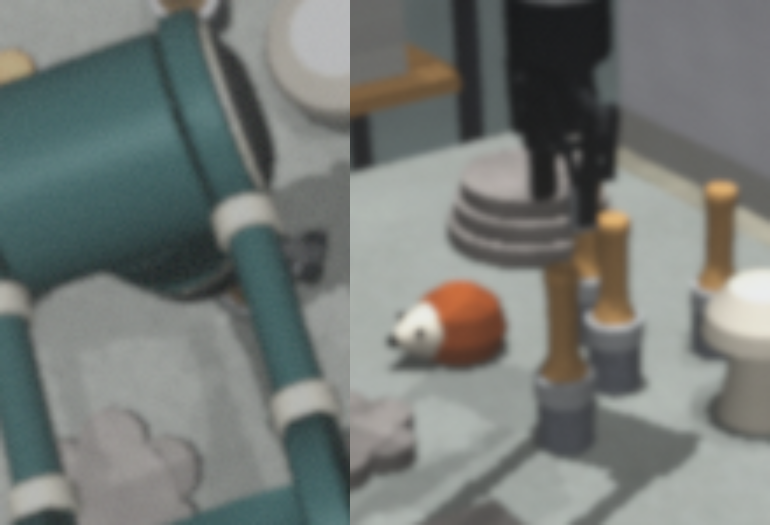

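The side view shows the open fingers straddling the target brush's handle at about (562,260) in the crop, and the next brush is clear. Descend and grip.

Call:
{"fn": "move_arm", "kwargs": {
  "series": [6, 0.25, -0.05, 3, 0, 0, 0, 6, 0, 0, 3, 0, 0, 0, 6, 0, 0, 2.5, 0, 0, 0, 6, 0, 0, 1.3, 0, 0, 0, 6, 0, 0, 0, 0, 0, 0]
}}

```text
time: 10.48
tool_pos: [0.5976, 0.2461, 0.1035]
tcp_rot: [-0.218, -3.134, 0.0]
wrist_force: [-0.4, 1.7, 0.3]
width: 0.701
grip_force: 0.0
```

Call:
{"fn": "move_arm", "kwargs": {
  "series": [4, 0, 0, 0, 0, 0, 0, 3, 0, 0, 0, 0, 0, 0, 1.5, 0, 0, 0, 0, 0, 0, 1.5, 0, 0, 0, 0, 0, 0, 1.5, 0, 0, 0, 0, 0, 0],
  "grip_force": 40
}}

```text
time: 11.1
tool_pos: [0.5985, 0.2466, 0.1048]
tcp_rot: [0.218, 3.132, 0.002]
wrist_force: [-0.2, 0.4, 5.3]
width: 0.287
grip_force: 39.2
```

```bash
python3 - <<'E'
from h import *
delta([.598,.2456,.104],82.07)
E
```

```text
t 11.1 pos [0.5985 0.2466 0.1048] shift cm [ 0.03 -0.1   0.08] F [-0.2  0.4  5.3] w 0.287 g 39.2
turn [ 0.07  0.12 -0.02]
```

Call:
{"fn": "move_arm", "kwargs": {
  "series": [1.5, 0, 0, -2, 0, 0, 0, 1.5, 0, 0, -4, 0, 0, 0, 1.5, 0, 0, -4, 0, 0, 0, 1.5, 0, 0, -4, 0, 0, 0, 1.5, 0, 0, -2, 0, 0, 0]
}}

```text
time: 11.72
tool_pos: [0.5983, 0.2463, 0.2669]
tcp_rot: [0.218, 3.13, 0.002]
wrist_force: [-0.2, 0.6, -0.5]
width: 0.284
grip_force: 39.2
```

Call:
{"fn": "move_arm", "kwargs": {
  "series": [1.5, -0.2, -2, 0, 0, 0, 0, 1.5, -0.5, -4, 0, 0, 0, 0, 1.5, -0.5, -4.5, 0, 0, 0, 0, 1.5, -0.5, -4.5, 0, 0, 0, 0, 1.5, -0.5, -4.5, 0, 0, 0, 0]
}}

```text
time: 12.35
tool_pos: [0.5901, 0.0471, 0.2602]
tcp_rot: [-0.218, -3.129, 0.002]
wrist_force: [0.2, -0.5, -1.7]
width: 0.289
grip_force: 39.3
```

Call:
{"fn": "move_arm", "kwargs": {
  "series": [1.5, -0.5, -4.5, 0, 0, 0, 0, 1.5, -0.5, -4.5, 0, 0, 0, 0, 1.5, -0.5, -4.5, 0, 0, 0, 0, 1.5, -0.5, -4, 0, 0, 0, 0, 1.5, -0.5, -3, 0, 0, 0, 0]
}}

```text
time: 12.98
tool_pos: [0.586, -0.1591, 0.2602]
tcp_rot: [-0.22, -3.129, -0.001]
wrist_force: [-0.5, 0.1, -0.9]
width: 0.289
grip_force: 39.3
```

Call:
{"fn": "move_arm", "kwargs": {
  "series": [1.5, -0.1, -1.5, 0, 0, 0, 0, 1.5, 0, 0, 0, 0, 0, 0, 1.5, 0, 0, 0, 0, 0, 0]
}}

```text
time: 13.35
tool_pos: [0.5871, -0.1707, 0.2627]
tcp_rot: [-0.217, -3.133, -0.001]
wrist_force: [0.3, 0.1, -0.7]
width: 0.289
grip_force: 39.3
```

```bash
python3 - <<'E'
from h import *
delta([.587,-.182,.140],82.07)
im=read_camera("side"); cv2.imwrite("pics/c5.png",cv2.resize(im[120:340,320:500,::-1],None,fx=2.5,fy=2.5))
E
```

```text
t 13.35 pos [ 0.5871 -0.1707  0.2627] shift cm [-0.16 -1.13 12.27] F [ 0.3  0.1 -0.7] w 0.289 g 39.3
turn [ 0.05 -0.08 -0.  ]
```

View pics/c5.png

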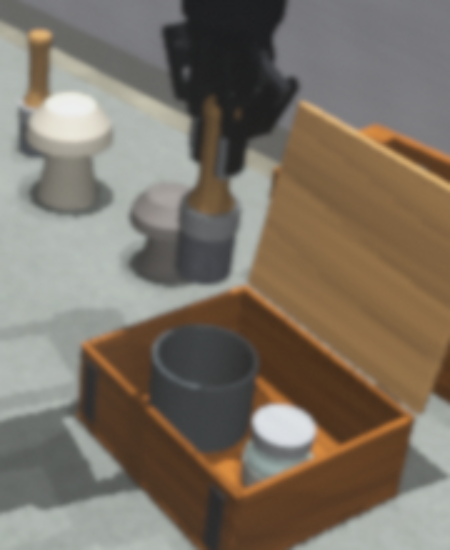

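The brush hangs upright and free above the pot (bristles at crop (205,260), pot rim at (204,355)). Dip it.

Call:
{"fn": "move_arm", "kwargs": {
  "series": [1.5, -0.16, -1.1, 0, 0, 0, 0, 1.5, 0, 0, 2, 0, 0, 0, 1.5, 0, 0, 3, 0, 0, 0, 1.5, 0, 0, 3, 0, 0, 0, 1.5, 0, 0, 2, 0, 0, 0]
}}

```text
time: 14.02
tool_pos: [0.5862, -0.182, 0.1602]
tcp_rot: [-0.217, -3.13, -0.002]
wrist_force: [0.6, -0.2, -1.4]
width: 0.285
grip_force: 39.4
```

Call:
{"fn": "move_arm", "kwargs": {
  "series": [1.5, 0, 0, 1.5, 0, 0, 0, 1.5, 0, 0, 1.2, 0, 0, 0, 1.5, 0, 0, 0, 0, 0, 0, 1.5, 0, 0, 0, 0, 0, 0, 1.5, 0, 0, 0, 0, 0, 0]
}}

```text
time: 14.65
tool_pos: [0.5884, -0.183, 0.1376]
tcp_rot: [0.218, 3.132, -0.001]
wrist_force: [-0.6, -1.1, -1.3]
width: 0.285
grip_force: 39.4
```

```bash
python3 - <<'E'
from h import *
delta([.587,-.182,.135],82.07)
E
```

```text
t 14.65 pos [ 0.5884 -0.183   0.1376] shift cm [0.15 0.08 0.26] F [-0.6 -1.1 -1.3] w 0.285 g 39.4
turn [-0.02  0.12 -0.03]
```

Call:
{"fn": "move_arm", "kwargs": {
  "series": [1.5, 0, 0, -2, 0, 0, 0, 1.5, 0, 0, -3, 0, 0, 0, 1.5, 0, 0, -4, 0, 0, 0, 1.5, 0, 0, -3, 0, 0, 0, 1.5, 0, 0, -1, 0, 0, 0]
}}

```text
time: 15.28
tool_pos: [0.5894, -0.1833, 0.2712]
tcp_rot: [0.217, 3.127, -0.003]
wrist_force: [-0.4, -0.9, -1.0]
width: 0.29
grip_force: 39.4
```

```bash
python3 - <<'E'
from h import *
for n,(x,y,w,h) in {"top":(180,205,68,70),"side":(198,182,58,45)}.items():
    im=cv2.imread(f"pics/{n}0.png").astype(float); im=cv2.GaussianBlur(im,(0,0),1.2)
    d=(im[:,:,2]-im[:,:,0])[y:y+h,x:x+w].copy()
    d=cv2.normalize(d,None,0,255,cv2.NORM_MINMAX).astype(np.uint8)
    t,m=cv2.threshold(d,0,255,cv2.THRESH_OTSU)
    c=max(cv2.findContours(m,cv2.RETR_EXTERNAL,cv2.CHAIN_APPROX_NONE)[0],key=cv2.contourArea)
    M=cv2.moments(c); u=(M["m10"]/M["m00"]+x,M["m01"]/M["m00"]+y); print(n,u,cv2.contourArea(c),cv2.boundingRect(c),back(n,u,.02 if n=="top" else .015),"circle",cv2.minEnclosingCircle(c))
delta([.4495,.3432,.2],82.07)
E
```

```text
top (211.89541069335496, 242.9063204399964) 1848.5 (7, 12, 51, 53) [0.44854252 0.34573407 0.02      ] circle ((31.702482223510742, 37.8141975402832), 26.770227432250977)
side (226.21926017772267, 204.13515189088656) 806.5 (7, 9, 43, 27) [0.44477166 0.34028474 0.015     ] circle ((28.0, 21.5), 21.983047485351562)
t 15.275 pos [ 0.5894 -0.1833  0.2712] shift cm [21.19 50.22  6.9 ] F [-0.4 -0.9 -1. ] w 0.29 g 39.4
turn [-0.08  0.4  -0.02]
```

Call:
{"fn": "move_arm", "kwargs": {
  "series": [1.5, 0.9, 2.2, 0, 0, 0, 0, 1.5, 1.8, 4.2, 0, 0, 0, 0, 1.5, 1.9, 4.6, 0, 0, 0, 0, 1.5, 1.9, 4.6, 0, 0, 0, 0, 1.5, 1.9, 4.6, 0, 0, 0, 0]
}}

```text
time: 15.9
tool_pos: [0.5302, 0.0313, 0.2646]
tcp_rot: [-0.217, -3.131, -0.001]
wrist_force: [-0.1, 0.2, -0.9]
width: 0.289
grip_force: 39.4
```

Call:
{"fn": "move_arm", "kwargs": {
  "series": [1.5, 1.9, 4.6, 0, 0, 0, 0, 1.5, 1.9, 4.6, 0, 0, 0, 0, 1.5, 1.9, 4.6, 0, 0, 0, 0, 1.5, 1.9, 4.6, 0, 0, 0, 0, 1.5, 1.9, 4.6, 0, 0, 0, 0]
}}

```text
time: 16.52
tool_pos: [0.4676, 0.2715, 0.2647]
tcp_rot: [-0.217, -3.131, 0.002]
wrist_force: [-0.2, -0.2, -1.3]
width: 0.292
grip_force: 39.4
```

Call:
{"fn": "move_arm", "kwargs": {
  "series": [1.5, 1.7, 3.8, 0, 0, 0, 0, 1.5, 1.2, 2.4, 0, 0, 0, 0, 1.5, 0, 0, 0, 0, 0, 0, 1.5, 0, 0, 0, 0, 0, 0]
}}

```text
time: 17.02
tool_pos: [0.449, 0.3348, 0.2652]
tcp_rot: [-0.217, -3.132, 0.003]
wrist_force: [0.7, 0.3, -0.7]
width: 0.288
grip_force: 39.6
```

```bash
python3 - <<'E'
from h import *
delta([.448,.344,.128],82.07)
E
```

```text
t 17.025 pos [0.449  0.3348 0.2652] shift cm [ 0.2   0.93 13.72] F [ 0.7  0.3 -0.7] w 0.288 g 39.6
turn [-0.11 -0.09  0.02]
```

Call:
{"fn": "move_arm", "kwargs": {
  "series": [1.5, 0.2, 0.93, 1, 0, 0, 0, 1.5, 0, 0, 3, 0, 0, 0, 1.5, 0, 0, 4, 0, 0, 0, 1.5, 0, 0, 3.5, 0, 0, 0, 1.5, 0, 0, 1.5, 0, 0, 0]
}}

```text
time: 17.65
tool_pos: [0.4478, 0.3432, 0.1331]
tcp_rot: [-0.22, -3.13, 0.005]
wrist_force: [0.1, -0.3, -1.5]
width: 0.287
grip_force: 39.7
```

Call:
{"fn": "move_arm", "kwargs": {
  "series": [1.5, 0, 0, 0, 0, 0, 0, 1.5, 0, 0, 0, 0, 0, 0]
}}

```text
time: 17.9
tool_pos: [0.4505, 0.3455, 0.138]
tcp_rot: [0.218, 3.132, 0.003]
wrist_force: [0.1, 0.5, -0.3]
width: 0.286
grip_force: 39.7
```

```bash
python3 - <<'E'
from h import *
delta([.448,.344,.126],82.07)
im=read_camera("side"); tp=read_camera("top")
A=cv2.resize(im[90:240,180:280,::-1],None,fx=4,fy=4,interpolation=cv2.INTER_CUBIC);B=cv2.resize(tp[180:330,160:260,::-1],None,fx=4,fy=4,interpolation=cv2.INTER_CUBIC)
for n,I,o in(("side",A,(180,90)),("top",B,(160,180))):
    t=np.linspace(0,2*np.pi,36)
    for u in proj(n,np.c_[.448+.065*np.cos(t),.344+.065*np.sin(t),.02+0*t]): cv2.circle(I,tuple(((u-o+.5)*4).astype(int)),2,(0,0,255),-1)
cv2.imwrite("pics/c6.png",np.hstack([A,B]))
E
```

```text
t 17.9 pos [0.4505 0.3455 0.138 ] shift cm [ 0.23 -0.18  1.2 ] F [ 0.1  0.5 -0.3] w 0.286 g 39.7
turn [ 0.11  0.12 -0.05]
```

View pics/c6.png

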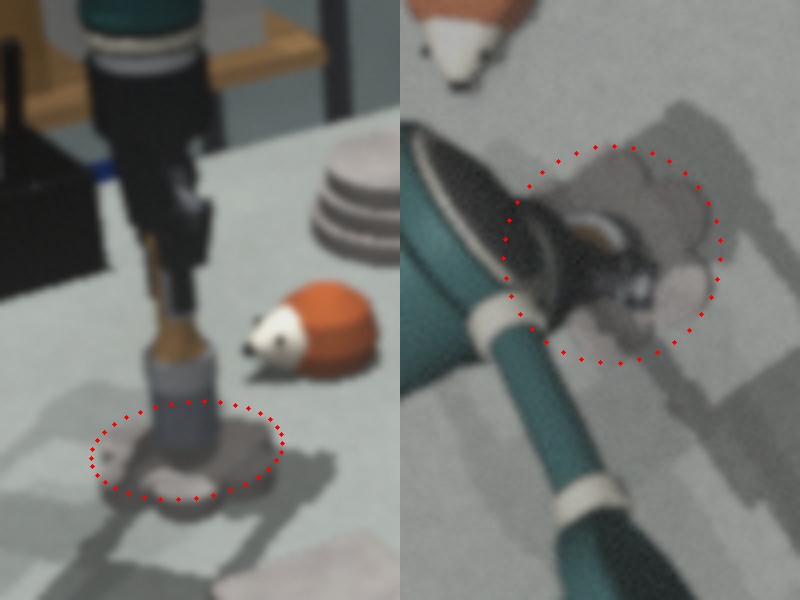

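The side view shows the brush upright over the slab, bristle foot at about (188,448) and the slab centre at about (188,452). The fitted circle matches the slab in both views. Lower gently.

Call:
{"fn": "move_arm", "kwargs": {
  "series": [1.5, 0.2, -0.05, 0.5, 0, 0, 0, 1.5, 0, 0, 0.3, 0, 0, 0, 1.5, 0, 0, 0, 0, 0, 0, 1.5, 0, 0, 0, 0, 0, 0]
}}

```text
time: 18.5
tool_pos: [0.4473, 0.3446, 0.1284]
tcp_rot: [-0.218, -3.134, 0.0]
wrist_force: [0.2, 0.6, -1.4]
width: 0.287
grip_force: 39.7
```

Call:
{"fn": "move_arm", "kwargs": {
  "series": [1.5, 0, 0, 0.2, 0, 0, 0, 1.5, 0, 0, 0, 0, 0, 0, 1.5, 0, 0, 0, 0, 0, 0]
}}

```text
time: 18.88
tool_pos: [0.4473, 0.3446, 0.1264]
tcp_rot: [-0.218, -3.134, 0.0]
wrist_force: [0.3, -0.2, -1.6]
width: 0.284
grip_force: 39.7
```

Call:
{"fn": "move_arm", "kwargs": {
  "series": [1.5, 0, 0, 0.2, 0, 0, 0, 1.5, 0, 0, 0, 0, 0, 0, 1.5, 0, 0, 0, 0, 0, 0]
}}

```text
time: 19.25
tool_pos: [0.4476, 0.3449, 0.1248]
tcp_rot: [0.218, 3.133, 0.001]
wrist_force: [-0.7, -0.4, 2.0]
width: 0.29
grip_force: 39.6
```

Contact made at 2 N. Release slowly, then retreat straight up.

Call:
{"fn": "move_arm", "kwargs": {
  "series": [2.7, 0, 0, 0, 0, 0, 0, 3.2, 0, 0, 0, 0, 0, 0, 4, 0, 0, 0, 0, 0, 0, 6, 0, 0, 0, 0, 0, 0, 6, 0, 0, 0, 0, 0, 0]
}}

```text
time: 19.88
tool_pos: [0.4473, 0.3446, 0.1244]
tcp_rot: [-0.218, -3.134, 0.0]
wrist_force: [0.1, -0.1, -0.6]
width: 0.704
grip_force: 0.0
```

Call:
{"fn": "move_arm", "kwargs": {
  "series": [6, 0, 0, -1, 0, 0, 0, 6, 0, 0, -2.5, 0, 0, 0, 6, 0, 0, -4, 0, 0, 0, 6, 0, 0, -5, 0, 0, 0, 6, 0, 0, -5, 0, 0, 0]
}}

```text
time: 20.5
tool_pos: [0.4471, 0.3445, 0.3016]
tcp_rot: [0.218, 3.134, 0.001]
wrist_force: [0.7, 1.1, -0.2]
width: 0.703
grip_force: 0.0
```

Call:
{"fn": "move_arm", "kwargs": {
  "series": [6, 2, -5, 0, 0, 0, 0, 6, 0, -5, 0, 0, 0, 0, 6, 0, -5, 0, 0, 0, 0, 6, 0, -4, 0, 0, 0, 0, 6, 0, -4, 0, 0, 0, 0]
}}

```text
time: 21.12
tool_pos: [0.3953, 0.1183, 0.3004]
tcp_rot: [0.218, 3.132, 0.001]
wrist_force: [0.9, -1.4, -0.3]
width: 0.703
grip_force: 0.0
```

```bash
python3 - <<'E'
from h import *
im=read_camera("side"); tp=read_camera("top")
A=cv2.resize(im[:,140:500,::-1],(400,444));B=cv2.resize(tp[180:291,160:260,::-1],None,fx=4,fy=4,interpolation=cv2.INTER_CUBIC)
cv2.imwrite("pics/c7.png",np.hstack([A,B])); print(read_state()["time"],read_state()["wrist_force"])
E
```

```text
21.225 [ 0.00462967  0.26177476 -0.27104661]
```

View pics/c7.png

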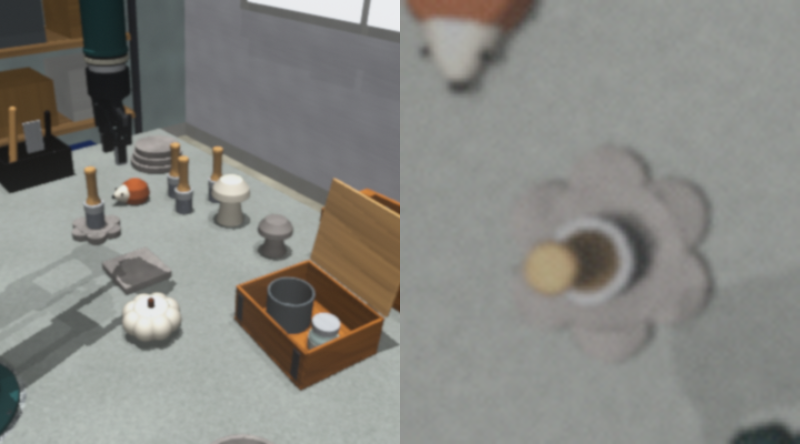

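The final picture shows the brush standing upright on the flower slab, released. Its ferrule offset of about 5 px matches the parallax expected if it is centred. The lid is open, the bystanders look undisturbed and the arm is clear.

```bash
python3 -c "
from workcell import *
print(finish_job())"
```

```text
the job is handed in; nothing more can be done
None
```

I've handed the job in at about 21 s: the lid is open on its stop, and the brush was dipped and now stands upright, released, on the middle of the flower slab, with everything else looking undisturbed in the last picture.

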